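# Snap the lever arch file shut

### The job

The lever arch file of practical reports lies open on the bench with its steel lever raised and its arches sprung open. Push the lever over and down until it snaps past its dead point and locks, so that the arches close onto the pins. Only push: do not pick up or drag the file, and leave the dropper bottle, the glass dish and the marker lying on it undisturbed.

Things in the scene. Friction and masses are not known exactly. Their poses are not given: they have to be found in the camera images.
- file: A4 lever arch file lying flat, open like a book, loose, about 2 kg; pale grey boards 318 (x) by 645 mm (y), 3 mm thick. Origin: on the bench under the middle of the steel mechanism. z up, x along the spine, y across it. Spine at y 57 to 132 mm, empty front cover at y 132 to 417 mm; stack of white sheets at y -10 to -220 mm, x -149 to 149 mm, top 27 mm above the bench.
- lever (a joint): lever angle (rad). 0: fully raised, leaning 0.27 rad from upright towards the sheets (file -y); it grows as the lever swings over towards the spine (file +y) and down. Starts at 0. Short of the dead point at 1.55 it springs back up; beyond, it pulls itself to its stop at 1.75 (locked, 5 degrees above level). It takes up to about 8 N at its end, most near 1.0, falling to nothing at 1.55.
- lever_end (a point): centre of the rolled thumb end of the lever: a steel roll 30 mm wide (along file x), 8 mm in diameter, 56 mm from the pivot; from there to the pivot the lever is a flat steel strip 24 to 30 mm wide, about 3.5 mm thick. Locked, this point is 29 mm above the bench and at file y = 52 mm.
- lever_pivot (a point): the lever's hinge axis (parallel to file x), at file x = 0, y = -4 mm, 24 mm above the bench, on a flat steel base plate 114 (x) by 62 mm (y) whose top is 4.5 mm above the bench. The lever swings midway between the two arches, with 76 mm clear between their wires.
- arch_near (a point): free tip of one of the two joined arches (steel wire, 4 mm), the one at file x = -40 mm. They hinge at file y = 22 mm, 8 mm above the bench, and reach at most 72 mm above the bench. Open, the tips stand about 32 mm from the pins, up and towards the spine; as the lever goes down they swing over and, locked, meet the pins.
- arch_far (a point): free tip of the other arch, at file x = +40 mm
- pin_near (a point): top of the upright fixed pin (6 mm in diameter) at file x = -40 mm, y = -22 mm; 43 mm above the bench
- pin_far (a point): top of the other fixed pin, at file x = 40 mm, y = -22 mm; 43 mm above the bench
- dropper_mid (a point): half-way up an amber dropper bottle with black cap and rubber bulb, 33 mm in diameter, 106 mm tall, standing on the front cover; z of this point points up the bottle
- dish_mid (a point): centre of a lidded glass dish, 62 mm in diameter, 15 mm tall, lying on the front cover
- marker_mid (a point): centre of a grey and black marker, about 130 mm long, 22 mm wide, 14 mm tall, lying on the sheets at least 70 mm from the lever
There are look-alikes about, which are no part of the job. Of the things that look like the part that bears dropper_mid, the largest one is meant.

How it is judged:
On the way:
1. the fingers push the lever down towards its dead point (contact force between the fingers and lever above 0.5 N and value of joint lever between 0.8 and 1.55 rad), for 0.02 s.
At the end, for the whole second after the job is handed in: the lever is locked beyond its dead point (over 1.68 rad, at rest) with both arch tips within 5 mm of the pin tops; the file lies flat within 40 mm of where it was; the dropper bottle stands upright, and bottle, dish and marker are within 60 mm of where they were (value of joint lever above 1.68 rad and velocity of joint lever below 0.1 rad/s and distance between arch_near and pin_near below 0.005 m and distance between arch_far and pin_far below 0.005 m and angle between file's own z axis and vertical below 0.03 rad and distance of file from where it was at the start of the episode below 0.04 m and linear speed of file below 0.01 m/s and angle between dropper_mid's own z axis and vertical below 0.1 rad and distance of each of dropper_mid, dish_mid, marker_mid from where it was at the start of the episode below 0.06 m); the robot touches nothing.
It fails at once if the file is lifted or tipped off the bench (height (world z) of file above 0.012 m or angle between file's own z axis and vertical above 0.06 rad).
It fails at once if the file is dragged more than 40 mm (distance of file from where it was at the start of the episode above 0.04 m).
It fails at once if the dropper bottle is tipped, lifted or shifted (angle between dropper_mid's own z axis and vertical above 0.3 rad or distance of dropper_mid from where it was at the start of the episode above 0.06 m).
It fails at once if the dish or the marker is lifted or shifted (distance of any of dish_mid, marker_mid from where it was at the start of the episode above 0.06 m).
It also fails if it takes over 38 s, if anything falls off the work surface, if the arm or the gripper's body presses on something with over 40 N, if the wrist force passes 120 N, or if a joint passes its speed limit or range.

### The arm

A 6-joint arm with a two-finger parallel gripper is mounted at the origin on the work surface. World frame = base frame: x ahead of the robot, y to its left, z up, the work surface at z = 0. Lengths are in m, angles in rad, forces in N, time in s.
With the tool pointing down it reaches from about 0.225 to 0.875 m from the base axis. Payload 3.4 kg.
Tool frame: the origin (TCP) lies between the finger pads; the fingertips stand 8 mm ahead of it and the grasp point (between the pads) lies 11 mm behind it; z points along the fingers, y is the line along which they close (so a half turn about z gives the same grasp; the last joint's range is limited). The gripper opens to 85 mm and grips with 20 to 120 N. Pads are 22 mm wide; open, the fingers measure 114 mm over their backs; the gripper's body (76 mm by 85 mm) begins 54 mm behind the grasp point. The pads swing forward as they close: fully open they stand 13 mm farther back than shut.
Start: joints at [1.029, 0.276, 1.505, -0, 1.361, -0.121], TCP at [0.235, 0.525, 0.239] pointing down, gripper open.
Joint ranges: [-2.89, 2.89], [-0.75, 2.08], [0.22, 2.7], [-1.18, 4.32], [0.11, 2.71], [-2.7, 2.7]. Speed limits (rad/s): [2.57, 2.57, 3.14, 3.14, 3.14, 3.14].

### API

Orientations are given as a unit quaternion [w, x, y, z].
In Python, from rig import manip gives the robot as it stands.
- The arm moves only by the tool move_arm, never from a script. Its argument "deltas" is a list that holds one entry, the list of rows, each a list of 5 numbers: the shift along the tool's x, y, z normalised to -1 to 1, where 1 is 80 cm, then the turn about the tool's z normalised to -1 to 1, where 1 is 120 degrees, then the closure, from -1 (fully open) to 1 (shut). In form: [[[tx, ty, tz, twist, grip], ...]]. A call has 1 to 12 rows; each row is the pose to reach, as a shift and turn from the pose commanded when the call began, along the tool's axes at that moment; what a row does not reach only later rows make up. A row lasts 1/10 s, in which the tool goes at most 50 mm and 8.59 degrees, less where a joint would pass 70% of its speed; a pose out of reach is approached as far as the arm can. A call with a number of a shift or a turn outside -1 to 1 is refused whole. A call with a gripper value outside its range is refused whole. The fingers move at their own pace and stop on an object; "squeeze" is the grip in N (left out, the last holds). Time passes only in rows, so rows that repeat a pose let the fingers close. It gives the time, the measured TCP pose, the force, the opening and the grip force at its end, in the units of the state.
- manip.get_state(): the state, without advancing time (a new reading comes with each control period).
- manip.get_image(name): name is "scene" or "top"; returns the picture (384x512x3 uint8, red, green, blue); there is no depth.
- manip.camera_params(name): a dict with "fx", "fy", "cx", "cy" (pixels), "R" (3x3) and "t" (3): a world point X has camera coordinates R X + t. Camera axes: x right, y down, z forward; pixel columns grow to the right and rows downward; lengths in m; the calibration is good to about 2 mm. A picture is of the moment at which its call begins. camera_params takes no time and is no camera call.
- manip.sign_off(): hands the job in; it is judged then, once.
The state is a dict: "clock": time; "qpos": joint angles; "qd": joint speeds; "effort": joint torques, N m; "position": TCP position; "ee_rot": TCP orientation; "contact_force": force on the tool from outside, world axes, zero at the start; "moment": the same for the moment, N m; "width": finger opening in m; "gripper_force": force on a finger pad.
Only numpy, scipy, OpenCV 4.12 (cv2) and the standard library are available. Lean on these libraries where they do the work, as an engineer would, in place of code of your own. Each camera call takes 0.05 s, during which the arm holds its last target. There are 200 camera calls.

## Working session

There is one attempt and no reset: what is moved stays moved. The work goes in short steps, Python scripts to look and compute and a tool call to move; the robot and the scene stay as the last step left them, time stands still between calls to the robot, and variables do not carry over. Pictures are saved under pics/ and viewed, at most 10 in all, crops included, and the job is handed in when it is done.

Besides the shell and the picture viewer there is one more tool, called after "Request:" as name([rows], argument=value, ...), one row to a line, values as JSON. move_arm: Moves the arm, as the interface text tells. Scaled input: -1 to 1 covers 80 cm each way for a shift and 120 degrees each way for a turn. Its arguments: {"type":"object","properties":{"deltas":{"type":"array","items":{"type":"array","items":{"type":"array","items":{"type":"number","minimum":-1,"maximum":1}}}},"squeeze":{"type":"number"}},"required":["deltas"]}

```bash
mkdir -p pics; python3 - <<'E'
from rig import manip
import cv2
for n in("scene","top"):
    im=manip.get_image(n); cv2.imwrite(f"pics/{n}0.png",cv2.resize(im[:,:,::-1],(768,576),interpolation=cv2.INTER_CUBIC)); cv2.imwrite(f"{n}_raw.png",im[:,:,::-1])
    p=manip.camera_params(n); print(n,p)
s=manip.get_state(); print(s['clock'],s['position'],s['ee_rot'],s['width'])
E
```

```text
scene {'fx': 375.4976600942077, 'fy': 375.4976600942077, 'cx': 252.61969959872727, 'cy': 193.69439960124683, 'R': array([[-0.53343523,  0.8457415 , -0.01296835],
       [ 0.64976472,  0.39991444, -0.64643194],
       [-0.54152808, -0.35325594, -0.76286144]]), 't': array([ 0.1994252 , -0.35456707,  1.23214332])}
top {'fx': 402.2378996106424, 'fy': 402.2378996106424, 'cx': 256.8758420339036, 'cy': 191.5282925445808, 'R': array([[ 1.75313707e-02, -9.99846134e-01, -5.99076747e-04],
       [-9.93920970e-01, -1.73623379e-02, -1.08718239e-01],
       [ 1.08691110e-01,  2.50141470e-03, -9.94072425e-01]]), 't': array([0.12951818, 0.57404727, 1.11641191])}
0.1 [0.23462219 0.52445667 0.23853442] [-2.58781956e-04  2.08812592e-01  9.77955340e-01 -7.65993607e-04] 0.08557696143042247
```

View pics/scene0.png

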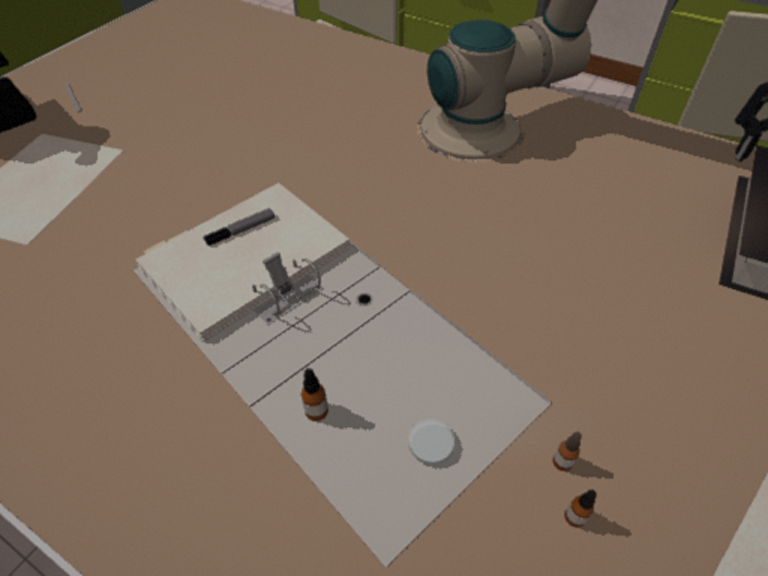

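View pics/top0.png

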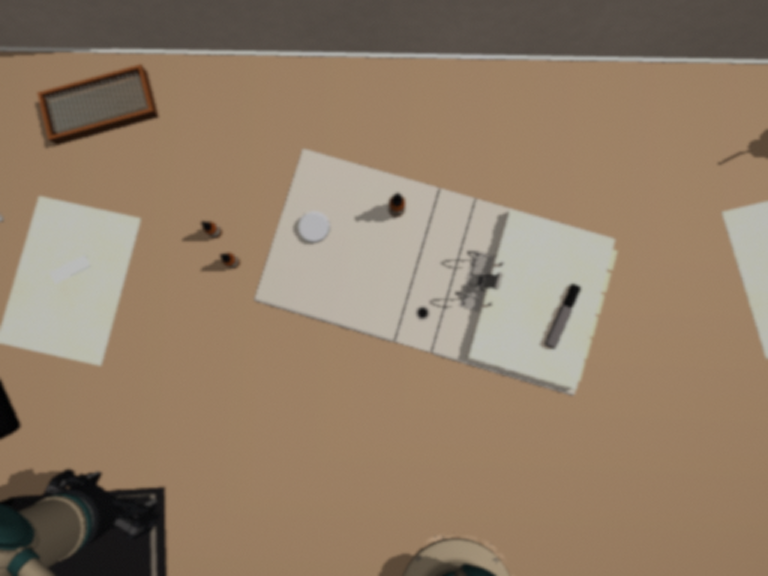

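The top picture shows the open file: cover corners (303,150) and (256,299), creases (438,190)-(395,341) and (475,200)-(432,351), lever near (488,281). There are three dropper bottles: (397,204) on the cover, and (210,228) and (229,260) off the file. The one on the cover fits, being the largest and standing on the file. I'll fit the file pose and confirm in a crop.

```bash
cat > h.py <<'E'
import numpy as np,cv2
from rig import manip
from scipy.optimize import least_squares
def proj(n,X):
    p=manip.camera_params(n); c=np.atleast_2d(X)@p['R'].T+p['t']
    return np.c_[p['fx']*c[:,0]/c[:,2]+p['cx'],p['fy']*c[:,1]/c[:,2]+p['cy']]
def f2w(q,F):
    F=np.atleast_2d(F); c,s=np.cos(q[2]),np.sin(q[2])
    return np.c_[q[0]+c*F[:,0]-s*F[:,1],q[1]+s*F[:,0]+c*F[:,1],F[:,2]]
E
python3 - <<'E'
from h import *
F=np.array([[159,417,3],[-159,417,3],[159,132,3],[-159,132,3],[159,57,3],[-159,57,3]])/1e3
T=np.array([[303,150],[256,299],[438,190],[395,341],[475,200],[432,351]])/1.5
# scene: same points, robot side (-x) is right/top in this view
S=np.array([[386,565],[550,403],[250,405],[409,292],[222,373],[381,267]])/1.5
r=least_squares(lambda q:np.r_[(proj("top",f2w(q,F))-T).ravel(),(proj("scene",f2w(q,F))-S).ravel()],[.45,-.05,-.3],loss='soft_l1')
q=r.x; print(q,r.fun.round(1)); np.save('q.npy',q)
a=.27; piv=np.array([0,-.004,.024])
end=lambda t:piv+.056*np.array([0,np.sin(t-a),np.cos(t-a)])
P=np.array([piv,end(0),[-.04,-.022,.043],[.04,-.022,.043],end(1.75)])
print(f2w(q,P).round(4))
out=[]
for n in("top","scene"):
    im=cv2.imread(f"{n}_raw.png"); c=proj(n,f2w(q,P)); x,y=map(int,c[0]); print(n,(c*1.5).round())
    k=5; x0,y0=x-45,y-50
    A=cv2.resize(im[y0:y0+100,x0:x0+75],None,fx=k,fy=k,interpolation=cv2.INTER_CUBIC)
    for u in c: cv2.circle(A,tuple(int(v) for v in ((u-[x0,y0]+.5)*k)),3,(0,0,255),1)
    out.append(A)
cv2.imwrite("pics/crop1.png",np.hstack(out))
top=cv2.imread("top_raw.png")[115:190,125:285]
cv2.imwrite("pics/bott.png",cv2.resize(top,None,fx=5,fy=5,interpolation=cv2.INTER_CUBIC))
E
```

```text
[ 0.58753984 -0.04821391 -0.27071252] [-0.6 -1.4 -1.9  0.5  0.7 -1.7 -0.8  0.4  0.3 -1.4 -0.6  1.1 -0.2  0.5
  0.9 -1.  -0.6  0.2  0.7 -2.1 -0.9 -0.7 -0.9 -1.6]
[[ 0.5865 -0.0521  0.024 ]
 [ 0.5825 -0.0665  0.078 ]
 [ 0.5431 -0.0587  0.043 ]
 [ 0.6202 -0.0801  0.043 ]
 [ 0.6014  0.0017  0.0291]]
top [[485. 282.]
 [498. 281.]
 [491. 304.]
 [502. 263.]
 [458. 273.]]
scene [[282. 284.]
 [271. 257.]
 [293. 258.]
 [253. 283.]
 [302. 302.]]
```

View pics/crop1.png

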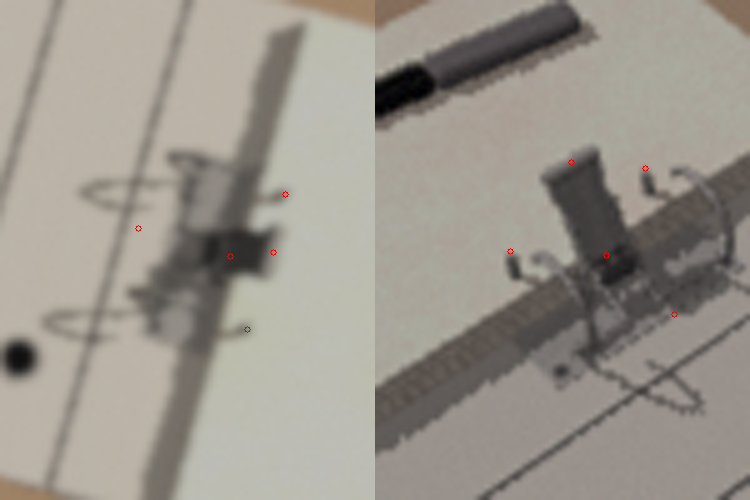

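View pics/bott.png

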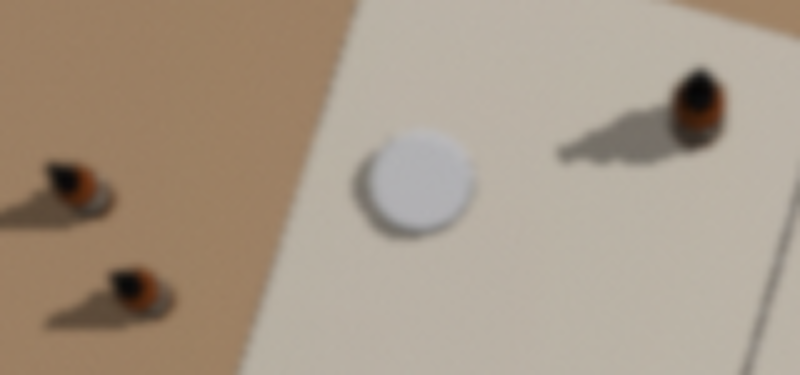

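The fitted pose agrees to about 2 mm: pivot at crop (230,256) and lever end at (571,162). The crop confirms that the bottle on the cover (696,105) is larger than the two off the file. Next I'll work out the moves.

```bash
cat >> h.py <<'E'
from scipy.spatial.transform import Rotation as Rn
def deltas(F):
    "tool-axis deltas (normalised) bringing the fingertip to file points F, and twist aligning tool y with file y"
    q=np.load('q.npy'); s=manip.get_state(); w,x,y,z=s['ee_rot']; R=Rn.from_quat([x,y,z,w]).as_matrix()
    W=f2w(q,F)+[0,0,.008]
    yaw=np.arctan2(R[1,1],R[0,1]); d=(q[2]+np.pi/2-yaw+np.pi/2)%np.pi-np.pi/2
    print(s['clock'],'twist',round(-np.degrees(d)/120,4),'force',s['contact_force'].round(1) if hasattr(s['contact_force'],'round') else s['contact_force'])
    tip=s['position']-np.array([*q[:2],0])-[0,0,.008]; c,sn=np.cos(q[2]),np.sin(q[2])
    print('tip in file',np.round([c*tip[0]+sn*tip[1],-sn*tip[0]+c*tip[1],tip[2]],4))
    print(((W-s['position'])@R/.8).round(4))
def path(ph,r,w=.014):
    ph=np.asarray(ph,float); r=np.asarray(r)*np.ones_like(ph)
    return np.c_[0*ph,-.004+r*np.sin(ph)-.002*np.cos(ph)-w,.024+r*np.cos(ph)+.002*np.sin(ph)]
E
python3 -c "
from h import *
deltas([[0,-.065,.13],[0,-.065,.067]])"
```

```text
0.1 twist -0.0716 force [ 1.  -0.1  0.2]
tip in file [-0.4932  0.4574  0.2305]
[[-0.7072 -0.5534  0.1264]
 [-0.7072 -0.5532  0.2052]]
```

Request:
move_arm([
  [[-0.707,-0.553,0,-0.072,1],[-0.707,-0.553,0,-0.072,1],[-0.707,-0.553,0,-0.072,1],[-0.707,-0.553,0,-0.072,1],[-0.707,-0.553,0,-0.072,1],[-0.707,-0.553,0,-0.072,1],[-0.707,-0.553,0,-0.072,1],[-0.707,-0.553,0,-0.072,1],[-0.707,-0.553,0,-0.072,1],[-0.707,-0.553,0,-0.072,1],[-0.707,-0.553,0,-0.072,1],[-0.707,-0.553,0,-0.072,1]],
], squeeze=40)

```text
clock: 1.3
position: [0.5147, -0.0059, 0.2391]
ee_rot: [-0.0, 0.135, 0.991, 0.0]
contact_force: [1.3, 0.1, -0.8]
width: 0.0
gripper_force: 0.0
```

```bash
python3 -c "
from h import *
deltas([[0,-.065,.13],[0,-.065,.067]])"
```

```text
1.3 twist 0.0001 force [ 1.3  0.1 -0.8]
tip in file [-0.0815  0.0213  0.2311]
[[-0.1019 -0.108   0.1262]
 [-0.1019 -0.108   0.205 ]]
```

Request:
move_arm([
  [[-0.102,-0.108,0,0,1],[-0.102,-0.108,0,0,1],[-0.102,-0.108,0,0,1],[-0.102,-0.108,0.126,0,1],[-0.102,-0.108,0.126,0,1],[-0.102,-0.108,0.126,0,1],[-0.102,-0.108,0.126,0,1]],
])

```text
clock: 2.0
position: [0.5696, -0.1084, 0.1383]
ee_rot: [-0.001, 0.134, 0.991, 0.0]
contact_force: [0.1, 0.0, 1.2]
width: -0.0001
gripper_force: 0.0
```

```bash
python3 - <<'E'
from h import *
deltas(np.vstack([[[0,-.065,.067]],path([-.27,0,.25,.5,.75,1.0,1.2,1.35],[.045,.048,.049,.049,.048,.047,.046,.045]),path([1.45,1.5],.044)-[0,0,.002]]))
out=[]
for n,y0,x0 in(("top",115,250),("scene",110,110)):
    im=manip.get_image(n)[y0:y0+140,x0:x0+140,::-1]
    out.append(cv2.resize(im,(400,400),interpolation=cv2.INTER_CUBIC))
cv2.imwrite("pics/near.png",np.hstack(out))
E
```

```text
2.0 twist 0.0005 force [0.1 0.  1.2]
tip in file [-0.0012 -0.0628  0.1303]
[[-0.0017 -0.0028  0.0791]
 [-0.0017  0.0385  0.0794]
 [-0.0017  0.0535  0.0729]
 [-0.0018  0.0687  0.0729]
 [-0.0018  0.0831  0.078 ]
 [-0.0018  0.095   0.0873]
 [-0.0019  0.104   0.0991]
 [-0.0019  0.1086  0.1098]
 [-0.0019  0.1103  0.1182]
 [-0.0019  0.1102  0.1263]
 [-0.0019  0.1106  0.129 ]]
```

View pics/near.png

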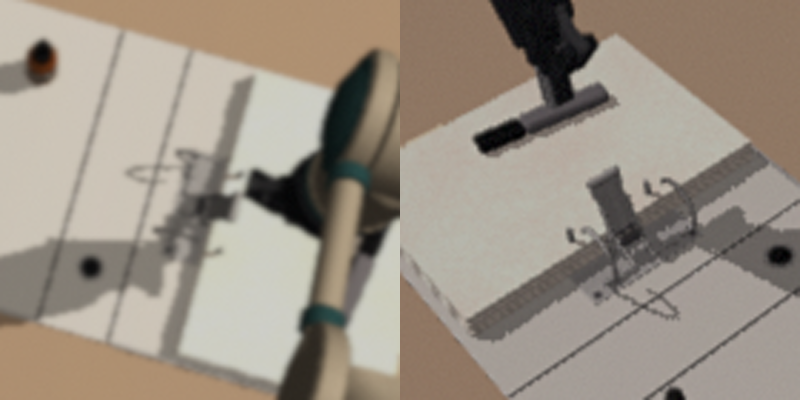

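The picture shows the closed fingers clear above the sheets, in line behind the raised lever: top crop (255,185), with the lever at (215,205). I'll descend and begin pushing.

Request:
move_arm([
  [[-0.002,-0.003,0.04,0,1],[-0.002,-0.003,0.079,0,1],[-0.002,-0.003,0.079,0,1],[-0.002,0.018,0.079,0,1],[-0.002,0.038,0.079,0,1],[-0.002,0.046,0.075,0,1],[-0.002,0.053,0.073,0,1],[-0.002,0.061,0.072,0,1],[-0.002,0.069,0.073,0,1],[-0.002,0.076,0.075,0,1],[-0.002,0.083,0.078,0,1]],
])

```text
clock: 3.2
position: [0.5896, -0.0455, 0.0765]
ee_rot: [0.0, 0.135, 0.991, -0.0]
contact_force: [0.0, -2.5, 6.1]
width: 0.0001
gripper_force: 2.4
```

```bash
python3 - <<'E'
from h import *
deltas(np.vstack([path([.5,.75,1.0,1.2,1.35],[.049,.048,.047,.046,.045]),path([1.45,1.5],.044)-[0,0,.003],[[0,.02,.12]]]))
out=[]
for n,y0,x0 in(("top",115,250),("scene",110,110)):
    im=manip.get_image(n)[y0:y0+140,x0:x0+140,::-1]
    out.append(cv2.resize(im,(400,400),interpolation=cv2.INTER_CUBIC))
cv2.imwrite("pics/push.png",np.hstack(out))
E
```

```text
3.2 twist 0.0004 force [ 0.  -2.5  6.1]
tip in file [0.0013 0.0032 0.0685]
[[ 0.0016  0.0007  0.0006]
 [ 0.0016  0.0126  0.01  ]
 [ 0.0016  0.0216  0.0217]
 [ 0.0016  0.0262  0.0324]
 [ 0.0016  0.0279  0.0408]
 [ 0.0016  0.0278  0.0502]
 [ 0.0016  0.0282  0.0529]
 [ 0.0015  0.021  -0.0644]]
```

View pics/push.png

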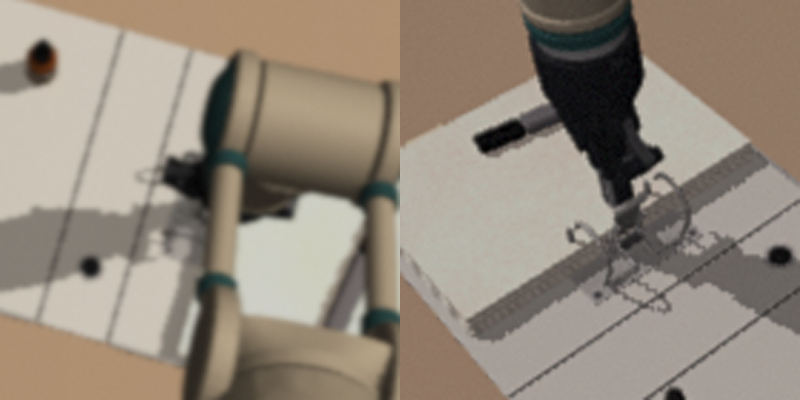

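The push picture shows the fingertip on the lever at scene crop (625,205), the lever past upright, and the file unmoved. I'll carry on over the dead point, then retreat upward.

Request:
move_arm([
  [[0.001,0.007,0.005,0,1],[0.001,0.013,0.01,0,1],[0.001,0.018,0.016,0,1],[0.001,0.022,0.022,0,1],[0.001,0.026,0.032,0,1],[0.001,0.028,0.041,0,1],[0.001,0.028,0.05,0,1],[0.001,0.028,0.053,0,1],[0.001,0.028,0.053,0,1]],
])

```text
clock: 4.2
position: [0.5945, -0.0227, 0.0362]
ee_rot: [0.0, 0.135, 0.991, 0.001]
contact_force: [-4.2, 2.0, 21.7]
width: -0.0005
gripper_force: 10.6
```

```bash
python3 - <<'E'
from h import *
deltas(np.vstack([path([1.45,1.5],.044)-[0,0,.003],[[0,.02,.12]]]))
E
```

```text
4.2 twist -0.0 force [-4.2  2.  21.7]
tip in file [-0.0001  0.0264  0.0282]
[[-1.000e-04 -1.300e-03 -1.000e-04]
 [-1.000e-04 -9.000e-04  2.700e-03]
 [-2.000e-04 -7.800e-03 -1.147e-01]]
```

Request:
move_arm([
  [[0,0,-0.02,0,1],[0,0,-0.06,0,1],[0,0,-0.12,0,1],[0,0,-0.18,0,1],[0.1,-0.1,-0.2,0,1],[0.2,-0.2,-0.2,0,1],[0.2,-0.2,-0.2,0,1],[0.2,-0.2,-0.2,0,1],[0.2,-0.2,-0.2,0,1]],
])

```text
clock: 5.1
position: [0.3933, -0.135, 0.1926]
ee_rot: [-0.002, 0.135, 0.991, 0.001]
contact_force: [1.2, -0.8, 1.1]
width: -0.0001
gripper_force: 0.0
```

```bash
python3 - <<'E'
from h import *
q=np.load('q.npy'); P=f2w(q,[[0,.052,.029],[-.04,-.022,.043],[.04,-.022,.043]])
out=[]
for n in("top","scene"):
    im=manip.get_image(n)[:,:,::-1]; c=proj(n,P); x0,y0=(c[0]-[50,50]).astype(int)
    A=cv2.resize(im[y0:y0+100,x0:x0+100],(400,400),interpolation=cv2.INTER_CUBIC)
    for u in c: cv2.circle(A,tuple(int(v) for v in ((u-[x0,y0]+.5)*4)),3,(0,0,255),1)
    out.append(A)
cv2.imwrite("pics/end.png",np.hstack(out))
print(manip.get_state()['contact_force'])
E
```

```text
[ 1.4165686   0.82604834 -0.49978799]
```

View pics/end.png

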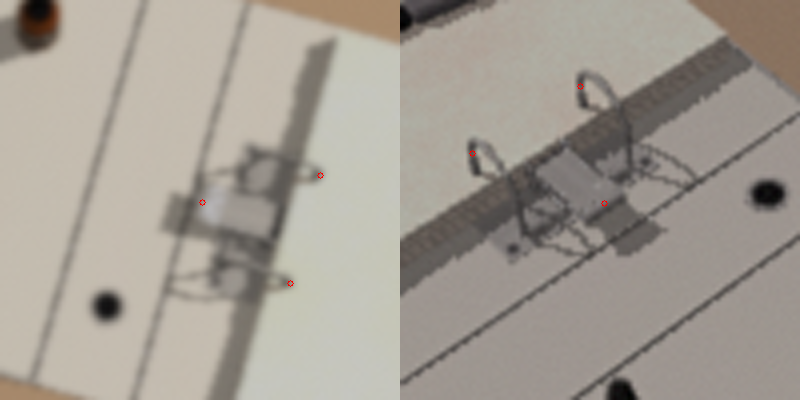

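The end picture shows the lever lying flat, with its end at the locked mark (scene crop 604,203). The arches meet the pins at (473,153) and (580,86), and the file and bottle have not moved. I'm handing the job in.

```bash
python3 -c "
from rig import manip
print(manip.sign_off())"
```

```text
the job is handed in; nothing more can be done
None
```

The lever is pushed over and locked with both arches closed onto the pins, no shift of the file or bottle showed in the last picture, and I handed the job in at about 5 s; `sign_off` gave no verdict.

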